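# Move a clip-fit filter cover from a broken sander dust box to the new one

### The arm

A 6-joint arm with a two-finger parallel gripper is mounted at the origin on the work surface. World frame = base frame: x ahead of the robot, y to its left, z up, the work surface at z = 0. Lengths are in mm, angles in rad, forces in N, time in s.
With the tool pointing down it reaches from about 350 to 975 mm from the base axis. Payload 7.1 kg.
Tool frame: the origin (TCP) lies at the very end of the fingers, on their centre line; the grasp point (between the pads) lies 19 mm behind it; x points along the fingers, y is the direction in which the jaws open and shut, and the axes are right-handed (so a half turn about x gives the same grasp; the last joint's range is limited). The gripper opens to 88 mm and grips with 3 to 60 N. Pads are 20 mm wide; open, the fingers measure 115 mm over their backs; the gripper's body (75 mm by 178 mm) begins 61 mm behind the grasp point.
Start: joints at [-1.213, 0.423, 1.63, -0, 1.089, -0.019], TCP at [229.983, -581.13, 188.575] pointing down, gripper open.
Joint ranges: [-3, 3], [-0.9, 2.11], [0.09, 2.58], [-1.31, 4.45], [0.11, 2.69], [-2.54, 2.54]. Speed limits (rad/s): [2.39, 2.39, 3.01, 3.14, 3.14, 3.14].

### API

Orientations are given as a rotation vector (axis times angle).
In Python, from workcell import ctrl gives the robot as it stands. The module is installed in compiled form; this text tells all that it offers.
- The arm moves only by the tool carry_out, never from a script. Its argument "commands" is a list of rows, each a list of 6 numbers: the shift along the tool's x, y, z in m, then the turn, a rotation vector about the tool's x, y, z in degrees. In form: [[tx, ty, tz, rx, ry, rz], ...]. A call has 1 to 8 rows; each row shifts and turns the pose as measured when the row begins, along the tool's axes as they then stand; what a row does not reach is not made up. A row lasts 1/8 s, in which the tool goes at most 62.5 mm and 10.7 degrees, less where a joint would pass 70% of its speed; a pose out of reach is approached as far as the arm can. A call with a gripper value outside its range is refused whole. "grip" is the closure, from 0 (fully open) to 1 (shut), set as the call begins (left out, the last holds). The fingers move at their own pace and stop on an object; the grip force is fixed at half the most. Time passes only in rows, so rows that do not move let the fingers close. It gives the time, the measured TCP pose, the force and the opening at its end, in the units of the state.
- ctrl.get_obs(): the state, without advancing time (a new reading comes with each control period).
- ctrl.get_image(name): name is "side" or "top"; returns a dict with "pixels" (400x640x3 uint8, blue, green, red), "intrinsics" (3x3 intrinsics, pixels), "rvec" (rotation vector, rad) and "tvec" (3), from world to camera coordinates, as OpenCV has them. Camera axes: x right, y down, z forward; pixel columns grow to the right and rows downward; lengths in mm; the calibration is good to about 2 mm. A picture is of the moment at which its call begins. There is no depth.
- ctrl.close_job(): hands the job in, once; it reports no verdict.
The state is a dict: "t": time; "qpos": joint angles; "qvel": joint speeds; "joint_torque": joint torques, N m; "ee_pos": TCP position; "orientation": TCP orientation; "ft_force": force on the tool from outside, world axes, zero at the start; "moment": the same for the moment, N m; "width": finger opening in mm.
Only numpy, scipy, OpenCV 4.12 (cv2) and the standard library are available. Lean on these libraries where they do the work, as an engineer would, in place of code of your own. Each camera call takes 0.05 s, during which the arm holds its last target. There are 200 camera calls.

### The job

The inlet spigot of one of the sander's two dust boxes has snapped off, so its filter cover is to go onto the new box. Squeeze the cover's two side tabs together, no harder than the catches need, lift the cover off without dragging the box along, and set it on the new box, pressing it down gently but firmly against the seal while you let the tabs go, so that both catches hold it down level. Then take the hand away; leave both boxes standing where they are and the sander, paint can and cork block alone.

Things in the scene. Friction and masses are not known exactly. Their poses are not given: they have to be found in the camera images.
- cover_grip (a point): Midway between the cover's two tabs at mid-height, 19 mm above cover_seat. Each tab is an upright ribbed plate 30 mm wide (along x), from 14 mm below to 14 mm above this point, outer faces at y = +-26 mm: 52 mm across both. The flange, its top 15 mm below this point, reaches 7 mm further out under the tabs, so fingertips can rest on it.
- cover_seat (a point): Centre of the underside of the cover's flange, the face that meets the box's rim. It lies 77.5 mm above the box's origin when latched, 76 mm when pressed hard home. Below it are the tabs' catches and four tapered locating pegs, reaching 15 mm down.
- cover: Black plastic filter cover with grey tabs, about 0.17 kg. Origin as cover_seat; x along its length, y across it through the tabs, z up. Flange 116 x 66 x 4 mm; hood on it 100 mm long, up to 36 mm above the underside, 30 mm wide between the tabs and 46 mm wide beyond them. It fits a box either way round with 1 mm play each side.
- tab_a (a joint): How far the tab at the cover's +y is pressed in: 0 out, 0.006 m at its stop. Its catch clears the box's rim beyond 0.003. Spring 3 N at 0, 7.5 N at 0.003, 12 N at the stop; a loaded catch adds a few N of friction. Over 30 N on a tab (its plate, tab_a_c0) breaks it. With the tabs out the catches will not pass the rim, up or down.
- tab_b (a joint): The same for the tab at the cover's -y.
- old_box: Grey dust box with the broken spigot (jagged stump), wearing the cover at the start, x axes alike; loose, 0.34 to 0.59 kg. Origin centred under it, level with the foot of its feet; x along it towards the spigot, z up. 116 x 66 mm, rim 76 mm up. Its rubber seal pushes the latched cover up against the catches with about 10 N: pressing down lightly eases them. Over 40 N between cover and box breaks them.
- new_box: The open dust box, alike but with a whole spigot (33 mm tube, 37 mm across, at +x); 0.3 to 0.5 kg. Both stand on soft rubber feet and sink some mm when pressed. Opening 92 x 46 mm. Its seal stands 3 mm proud of the rim: 5.5 N at first touch, 10 N 1.5 mm above home, 14.5 N hard home. Catches spring under the rim within 1.5 mm of home: keep pressing (tips on the flange) while the tabs go out.
- sander: Bystander: finishing sander, 185 x 92 mm, 155 mm high, on its pad. Origin at the centre of its underside.
- paint_can: Bystander: white can with a black lid, diameter 106 mm, 125 mm high. Origin at the centre of its underside.
- cork_block: Bystander: cork sanding block, 110 x 65 x 31 mm. Origin at the centre of its underside.
Things that resemble listed ones, but are neither listed nor needed, are in the scene too. What is shaped like the old_box but blue is not meant.

How it is judged:
By the outcome, as a careful person would: the job done as asked, in the order asked, and still so for the second after the job is handed in, with the robot touching nothing.
It also fails if it takes over 45 s, if anything falls off the work surface, if the arm or the gripper's body presses on something with over 40 N, if the wrist force passes 120 N, or if a joint passes its speed limit or range.

## Working session

There is one attempt and no reset: what is moved stays moved. The work goes in short steps, Python scripts to look and compute and a tool call to move; the robot and the scene stay as the last step left them, time stands still between calls to the robot, and variables do not carry over. Pictures are saved under pics/ and viewed, about 8 in all and at most 12, crops included, and the job is handed in when it is done.

Besides the shell and the picture viewer there is one more tool, called as a command line: name --pt "numbers of a row" for each row, then --argument value for the rest. carry_out: Moves the arm, as the interface text tells. Its arguments: {"type":"object","properties":{"commands":{"type":"array"},"grip":{"type":"number"}},"required":["commands"]}

```bash
mkdir -p pics; cat > h.py <<'E'
import numpy as np, cv2
from workcell import ctrl
def cam(n):
    d=ctrl.get_image(n); return d
def ray(d,uv):
    R=cv2.Rodrigues(np.array(d['rvec'],float))[0]; t=np.array(d['tvec'],float).ravel()
    K=np.array(d['intrinsics'],float)
    v=R.T@np.linalg.inv(K)@np.array([uv[0],uv[1],1.]); return -R.T@t, v
def atz(d,uv,z):
    c,v=ray(d,uv); return c+v*(z-c[2])/v[2]
def proj(d,p):
    return cv2.projectPoints(np.array(p,float).reshape(-1,3),np.array(d['rvec'],float),np.array(d['tvec'],float),np.array(d['intrinsics'],float),None)[0].reshape(-1,2)
E
python3 - <<'E'
from h import *
import pickle
for n in('top','side'):
    d=cam(n); pickle.dump(d,open(n+'0.pkl','wb')); cv2.imwrite(f'pics/{n}0.png',d['pixels']); print(n,ray(d,(320,200)),d['intrinsics'])
o=ctrl.get_obs(); print(o)
E
```

```text
top (array([ 429.8319936 ,    2.52648096, 1469.54192856]), array([ 0.05690287,  0.02860365, -0.99814518])) [[497.20709688   0.         328.90761401]
 [  0.         497.20709688 197.32477558]
 [  0.           0.           1.        ]]
side (array([ 396.10173125,  921.69292329, 1010.13303933]), array([ 0.09000533, -0.69685535, -0.71182081])) [[421.85959265   0.         322.24306863]
 [  0.         421.85959265 191.8969471 ]
 [  0.           0.           1.        ]]
{'t': 0.1, 'qpos': array([-1.21298846e+00,  4.23759887e-01,  1.63059002e+00, -1.62305548e-05,
        1.08860303e+00, -1.90031059e-02]), 'qvel': array([-0.0001008 , -0.00081078, -0.00286264, -0.00076935, -0.00028061,
        0.00076142]), 'joint_torque': array([-6.72478345e-04, -5.45612812e+01, -2.74324715e+01,  6.44449051e-02,
        1.87764497e-02, -2.06027494e-05]), 'ee_pos': array([ 229.80174655, -580.63954212,  187.89155122]), 'orientation': array([ 2.01564869,  0.38574622, -2.01614841]), 'ft_force': array([0.42334651, 0.24563596, 0.00065517]), 'moment': array([0.03258742, 0.01681278, 0.01994913]), 'width': 88.02951201868909}
```

View pics/top0.png

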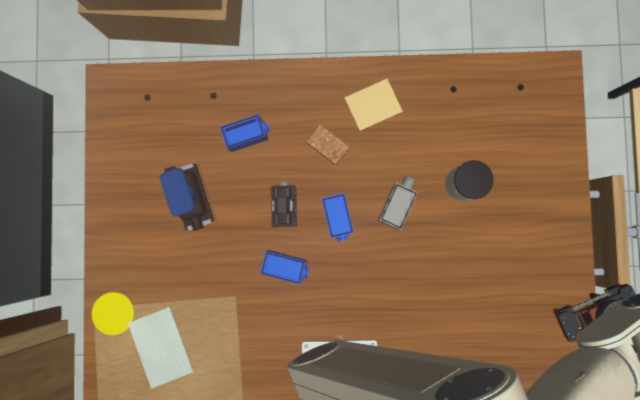

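View pics/side0.png

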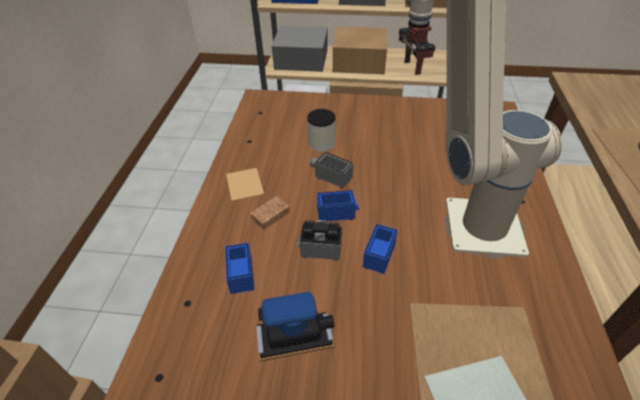

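The top view shows the covered grey box at (284,205) with its stump up, and an open grey box at (398,204) with its spigot at (408,183). There are three blue lookalikes at (244,132), (337,217) and (284,266), which are not meant. I'll confirm with enlarged crops.

```bash
python3 - <<'E'
from h import *
import pickle
t=pickle.load(open('top0.pkl','rb'))['pixels'];s=pickle.load(open('side0.pkl','rb'))['pixels']
r=lambda im,x,y,w,h,k:cv2.resize(im[y:y+h,x:x+w],None,fx=k,fy=k,interpolation=cv2.INTER_CUBIC)
a=np.hstack([r(t,260,175,50,60,8)[:, :400],r(t,375,170,50,60,8)])
cv2.imwrite('pics/c1.png',a)
b=np.hstack([r(s,292,210,60,60,6.66),r(s,300,140,60,60,6.66)])
cv2.imwrite('pics/c2.png',b)
E
```

```text
(no output)
```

View pics/c1.png

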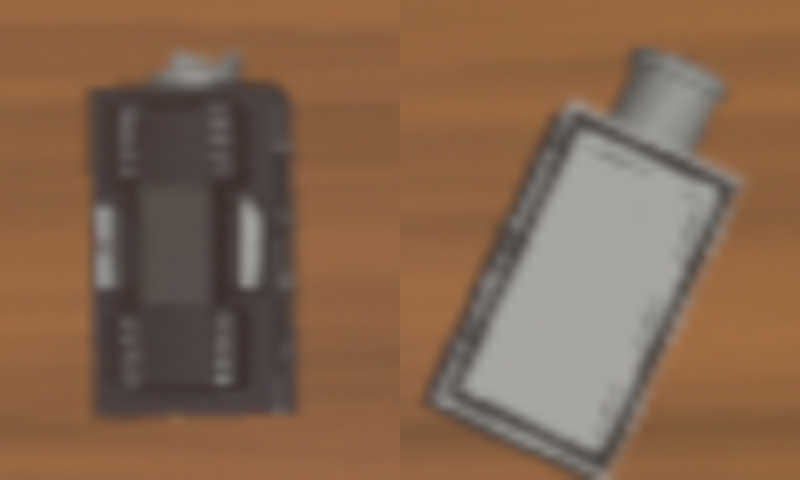

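View pics/c2.png

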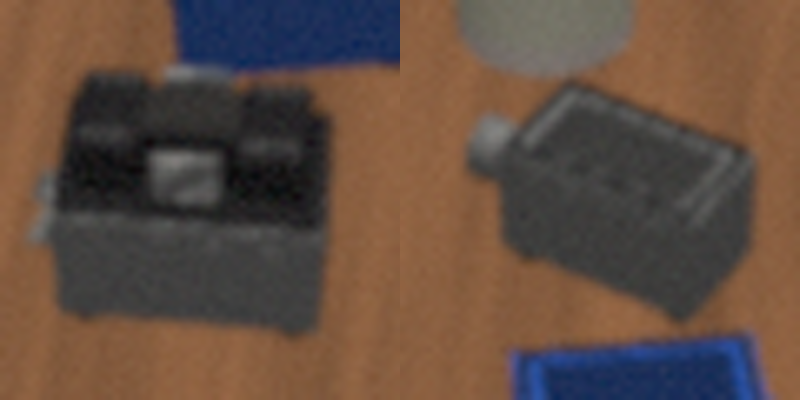

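The crops confirm it: the left box is grey with a jagged stump and wears the black cover with grey tabs, and the right box is open, grey and has a whole spigot. I'll fit both poses to silhouettes in both views.

```bash
cat > fit.py <<'E'
from h import *
import pickle
from scipy.optimize import minimize
K=6
def boxpts(x0,x1,w,z0,z1): return np.array([[x,y,z] for x in(x0,x1) for y in(-w,w) for z in(z0,z1)],float)
def hull(d,pts,p,off,shape):
    c,s=np.cos(p[2]),np.sin(p[2]); R=np.array([[c,-s,0],[s,c,0],[0,0,1]])
    uv=proj(d,pts@R.T+[p[0],p[1],0]); uv=((uv-off+.5)*K-.5)
    m=np.zeros(shape,np.uint8); cv2.fillConvexPoly(m,np.round(cv2.convexHull(uv.astype(np.float32))*16).astype(np.int32),255,cv2.LINE_AA,4); return m
def mask(im,thr):
    im=cv2.resize(im,None,fx=K,fy=K,interpolation=cv2.INTER_CUBIC).astype(float)
    b,g,r=im[...,0],im[...,1],im[...,2]
    return ((r-b)<thr).astype(np.uint8)*255
def roi(d,p,half=36):
    u=proj(d,[[p[0],p[1],45]])[0].astype(int); o=u-half
    return o,d['pixels'][o[1]:o[1]+2*half,o[0]:o[0]+2*half]
def fit(views,parts,p0,thr=28):
    data=[]
    for d in views:
        o,im=roi(d,p0); m=mask(im,thr)
        b=sum(hull(d,q,p0,o,m.shape).astype(int) for q in parts)>0
        keep=cv2.dilate(b.astype(np.uint8),np.ones((49,49)))>0
        # also keep only non-blue
        hs=cv2.resize(im,(m.shape[1],m.shape[0])).astype(int); m[(hs[...,0]-hs[...,2])>25]=0
        m[~keep]=0; data.append((d,o,m))
    def cost(p,ds=data):
        e=0
        for d,o,m in ds:
            h=np.zeros(m.shape,np.uint8)
            for q in parts: h=np.maximum(h,hull(d,q,p,o,m.shape))
            e+=np.abs(h.astype(float)-m).sum()/255/K/K
        return e
    run=lambda ds:minimize(lambda x:cost([x[0],x[1],x[2]/100],ds),[p0[0],p0[1],p0[2]*100],method='Nelder-Mead',options=dict(initial_simplex=[[p0[0]+a,p0[1]+b,p0[2]*100+c] for a,b,c in((-6,-6,-5),(8,-4,0),(-4,8,0),(4,4,6))],xatol=.05,fatol=.01))
    for nm,ds in [('all',data)]+[(i,[q]) for i,q in enumerate(data)]:
        r=run(ds); print(nm,r.x.round(2),round(r.fun,2)); 
        if nm=='all': best=np.array([r.x[0],r.x[1],r.x[2]/100])
    vis=[]
    for d,o,m in data:
        im=cv2.resize(d['pixels'][o[1]:o[1]+72,o[0]:o[0]+72],(m.shape[1],m.shape[0]))
        for q in parts:
            cs,_=cv2.findContours((hull(d,q,best,o,m.shape)>127).astype(np.uint8),0,1); cv2.drawContours(im,cs,-1,(0,255,0),1)
        cs,_=cv2.findContours((m>127).astype(np.uint8),0,1); cv2.drawContours(im,cs,-1,(0,0,255),1)
        vis.append(cv2.resize(im,(380,300) if 0 else (300,300)))
    return best,np.hstack(vis)
E
python3 - <<'E'
from fit import *
V=[pickle.load(open(n+'0.pkl','rb')) for n in('top','side')]
pc=lambda x,y,ox,oy:((x+.5)/8-.5+ox,(y+.5)/8-.5+oy)
old0=atz(V[0],pc(185,250,260,175),80); new0=atz(V[0],pc(190,290,375,170),77)
print(old0,new0)
a=np.linspace(0,2*np.pi,16)
spig=lambda zc,l:np.array([[x,18.5*np.cos(t),zc+18.5*np.sin(t)] for x in(58,58+l) for t in a])
body=boxpts(-58,58,33,5,76)
old=[body,boxpts(-58,58,33,76,81.5),boxpts(-50,-20,23,81,113.5),boxpts(20,50,23,81,113.5),boxpts(-15,15,26,82,110.5)]
b1,v1=fit(V,old,[old0[0],old0[1],0.0])
b2,v2=fit(V,[body,spig(45,35)],[new0[0],new0[1],-0.42])
print(b1,b2); cv2.imwrite('pics/f1.png',np.vstack([v1,v2]))
E
```

```text
[495.36575119 147.21335617  80.        ] [ 487.44315326 -176.34745484   77.        ]
all [497.93 145.35   0.86] 270.19
0 [4.9758e+02 1.4599e+02 4.3000e-01] 102.6
1 [498.4  141.79   1.02] 145.62
all [ 488.31 -176.97  -47.61] 272.72
0 [ 487.29 -176.05  -47.94] 119.42
1 [ 489.65 -181.18  -43.14] 151.55
[4.97927493e+02 1.45348140e+02 8.59696587e-03] [ 4.88310153e+02 -1.76972252e+02 -4.76149863e-01]
```

View pics/f1.png

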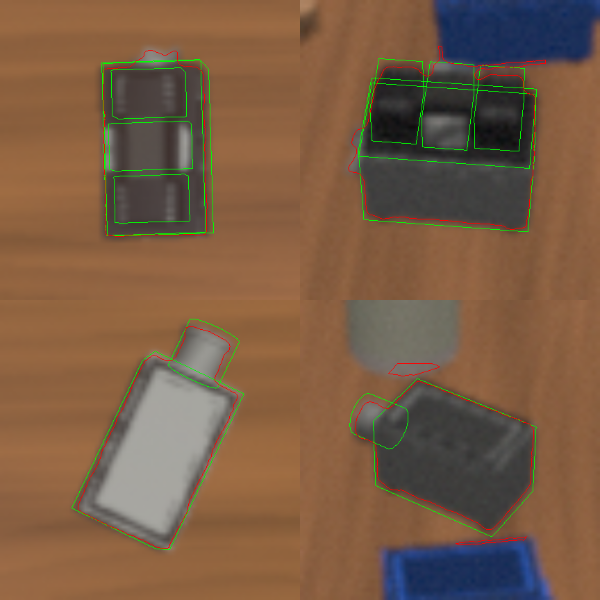

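```bash
python3 - <<'E'
from fit import *
V=[pickle.load(open(n+'0.pkl','rb')) for n in('top','side')]
a=np.linspace(0,2*np.pi,16)
spig=lambda zc,l:np.array([[x,18.5*np.cos(t),zc+18.5*np.sin(t)] for x in(50,58+l) for t in a])
body=boxpts(-58,58,33,5,76)
old=[body,boxpts(-58,58,33,76,81.5),boxpts(-50,-20,23,81,113.5),boxpts(20,50,23,81,113.5),boxpts(-15,15,26,82,110.5),boxpts(58,66,15,45,60)]
for thr in (22,30,38,45):
  print(thr); fit(V,old,[498,145.,0.0],thr)
  for zc,l in((45,24),(50,28)): print(' new',zc,l); fit(V,[body,spig(zc,l)],[488,-177,-0.45],thr)
E
```

```text
22
all [497.86 144.98   1.27] 298.43
0 [497.73 145.31  -0.63] 115.11
1 [497.7  142.81   5.48] 161.88
 new 45 24
all [ 490.36 -176.56  -46.45] 280.81
0 [ 489.75 -176.76  -45.47] 129.32
1 [ 491.16 -182.08  -44.07] 141.7
 new 50 28
all [ 489.57 -176.19  -45.76] 283.12
0 [ 489.61 -176.02  -44.84] 120.01
1 [ 490.48 -177.49  -44.96] 162.2
30
all [497.19 145.55  -0.51] 243.5
0 [497.04 146.13  -1.25] 82.75
1 [497.58 142.49   3.01] 136.12
 new 45 24
all [ 489.36 -177.09  -46.02] 243.59
0 [ 488.99 -176.7   -46.94] 104.84
1 [ 490.5  -180.8   -43.16] 127.84
 new 50 28
all [ 488.89 -176.91  -45.42] 234.54
0 [ 488.7  -177.2   -45.63] 89.15
1 [ 490.12 -177.81  -45.2 ] 143.99
38
all [4.9683e+02 1.4598e+02 8.0000e-02] 200.06
0 [ 4.9645e+02  1.4641e+02 -2.1000e-01] 61.07
1 [497.4  142.88   1.33] 114.29
 new 45 24
all [ 488.41 -177.82  -45.33] 212.95
0 [ 488.26 -176.97  -45.95] 84.33
1 [ 489.56 -180.65  -43.34] 116.79
 new 50 28
all [ 488.29 -177.54  -45.76] 198.99
0 [ 488.29 -177.02  -45.6 ] 66.33
1 [ 489.07 -179.19  -44.26] 126.59
45
all [ 4.9664e+02  1.4659e+02 -5.0000e-02] 167.52
0 [ 4.9598e+02  1.4679e+02 -1.9000e-01] 44.94
1 [4.9713e+02 1.4356e+02 4.9000e-01] 97.72
 new 45 24
all [ 488.21 -177.61  -45.59] 194.67
0 [ 487.8  -177.15  -45.58] 67.89
1 [ 488.91 -180.4   -44.05] 109.39
 new 50 28
all [ 488.03 -177.5   -45.62] 177.07
0 [ 487.67 -177.04  -45.64] 48.97
1 [ 488.73 -179.53  -45.13] 114.71
```

```bash
cat >> h.py <<'E'
from scipy.spatial.transform import Rotation as Rn
def Rdown(yaw): # tool x down, tool y = world direction (-sin,cos) of box y
    y=np.array([-np.sin(yaw),np.cos(yaw),0]); x=np.array([0,0,-1.]); return np.c_[x,y,np.cross(x,y)]
def plan(tgt,yaw,n=1):
    o=ctrl.get_obs(); R=Rn.from_rotvec(o['orientation']).as_matrix(); p=np.array(o['ee_pos'])
    best=min((Rdown(yaw+k*np.pi) for k in(0,1)),key=lambda T:Rn.from_matrix(R.T@T).magnitude())
    w=Rn.from_matrix(R.T@best).as_rotvec(degrees=True); d=np.array(tgt)-p
    print('t',o['t'],'pos',p.round(2),'F',np.round(o['ft_force'],1),'w',round(o['width'],2),'tooly',R[:,1].round(3),'rot',w.round(2),'q6',round(o['qpos'][5],2))
    for i in range(n):
        Ri=R@Rn.from_rotvec(w*i/n,degrees=True).as_matrix(); print((Ri.T@d/n/1000).round(4).tolist()+(w/n).round(2).tolist())
E
python3 - <<'E'
from h import *
plan([496.5,146,200],0,14)
E
```

```text
t 0.1 pos [ 229.8  -580.64  187.89] F [0.4 0.2 0. ] w 88.03 tooly [ 0.368 -0.93  -0.001] rot [2.159e+01 1.000e-02 8.000e-02] q6 -0.02
[-0.0008, -0.0413, -0.0368, 1.54, 0.0, 0.01]
[-0.0008, -0.0422, -0.0357, 1.54, 0.0, 0.01]
[-0.0008, -0.0432, -0.0345, 1.54, 0.0, 0.01]
[-0.0008, -0.0441, -0.0334, 1.54, 0.0, 0.01]
[-0.0008, -0.045, -0.0322, 1.54, 0.0, 0.01]
[-0.0008, -0.0458, -0.0309, 1.54, 0.0, 0.01]
[-0.0008, -0.0466, -0.0297, 1.54, 0.0, 0.01]
[-0.0008, -0.0474, -0.0284, 1.54, 0.0, 0.01]
[-0.0008, -0.0482, -0.0271, 1.54, 0.0, 0.01]
[-0.0008, -0.0489, -0.0258, 1.54, 0.0, 0.01]
[-0.0008, -0.0496, -0.0245, 1.54, 0.0, 0.01]
[-0.0009, -0.0502, -0.0232, 1.54, 0.0, 0.01]
[-0.0009, -0.0508, -0.0218, 1.54, 0.0, 0.01]
[-0.0009, -0.0514, -0.0204, 1.54, 0.0, 0.01]
```

carry_out --pt "-0.005 -0.0413 -0.0368 1.54 0 0" --pt "-0.005 -0.0422 -0.0357 1.54 0 0" --pt "-0.003 -0.0432 -0.0345 1.54 0 0" --pt "-0.001 -0.0441 -0.0334 1.54 0 0" --pt "-0.001 -0.045 -0.0322 1.54 0 0" --pt "-0.001 -0.0458 -0.0309 1.54 0 0" --pt "-0.001 -0.0466 -0.0297 1.54 0 0" --pt "-0.001 -0.0474 -0.0284 1.54 0 0"

```text
t: 1.1
ee_pos: [385.9, -156.3, 204.9]
orientation: [2.146, 0.161, -2.147]
ft_force: [-0.4, -0.1, -1.4]
width: 87.7
```

```bash
python3 - <<'E'
from h import *
plan([496.5,146,200],0,8)
E
```

```text
t 1.1 pos [ 385.92 -156.27  204.9 ] F [-0.4 -0.1 -1.4] w 87.74 tooly [ 0.147 -0.989 -0.003] rot [8.43 0.02 0.16] q6 1.01
[0.0007, -0.0353, -0.0192, 1.05, 0.0, 0.02]
[0.0007, -0.0357, -0.0186, 1.05, 0.0, 0.02]
[0.0007, -0.036, -0.0179, 1.05, 0.0, 0.02]
[0.0007, -0.0364, -0.0172, 1.05, 0.0, 0.02]
[0.0007, -0.0367, -0.0166, 1.05, 0.0, 0.02]
[0.0007, -0.037, -0.0159, 1.05, 0.0, 0.02]
[0.0006, -0.0372, -0.0152, 1.05, 0.0, 0.02]
[0.0006, -0.0375, -0.0145, 1.05, 0.0, 0.02]
```

carry_out --pt "0.0007 -0.0353 -0.0192 1.05 0 0" --pt "0.0007 -0.0357 -0.0186 1.05 0 0" --pt "0.0007 -0.036 -0.0179 1.05 0 0" --pt "0.0007 -0.0364 -0.0172 1.05 0 0" --pt "0.0007 -0.0367 -0.0166 1.05 0 0" --pt "0.0007 -0.037 -0.0159 1.05 0 0" --pt "0.0006 -0.0372 -0.0152 1.05 0 0" --pt "0.0006 -0.0375 -0.0145 1.05 0 0.1"

```text
t: 2.1
ee_pos: [497.6, 158.0, 199.2]
orientation: [-2.218, 0.001, 2.223]
ft_force: [0.4, -0.2, -0.8]
width: 87.5
```

carry_out --pt "0 0 0 0 0 0" --pt "0 0 0 0 0 0"

```text
t: 2.35
ee_pos: [497.4, 159.5, 198.4]
orientation: [2.217, 0.002, -2.224]
ft_force: [1.1, -0.2, -0.1]
width: 87.9
```

```bash
python3 - <<'E'
from h import *
plan([496.5,146,135],0,1)
E
```

```text
t 2.35 pos [497.38 159.55 198.38] F [ 1.1 -0.2 -0.1] w 87.94 tooly [ 0.002 -1.     0.   ] rot [ 0.11  0.2  -0.  ] q6 1.86
[0.0634, 0.0135, 0.0007, 0.11, 0.2, -0.0]
```

carry_out --pt "0.016 0.0135 0 0.1 0.2 0" --pt "0.02 0 0 0 0 0" --pt "0.015 0 0 0 0 0" --pt "0.01 0 0 0 0 0" --pt "0 0 0 0 0 0"

```text
t: 2.98
ee_pos: [496.1, 141.7, 135.9]
orientation: [-2.22, 0.004, 2.22]
ft_force: [1.1, 0.3, -0.6]
width: 87.7
```

```bash
python3 - <<'E'
from h import *
plan([496.5,146,125],0,1)
V=[cam('top'),cam('side')]
r=lambda d,p,h=36:(lambda u:cv2.resize(d['pixels'][u[1]-h:u[1]+h,u[0]-h:u[0]+h],(396,396),interpolation=cv2.INTER_CUBIC))(proj(d,[p])[0].astype(int))
p=[497,146,110]
for d in V: print(proj(d,[p])[0].astype(int)-36)
cv2.imwrite('pics/n1.png',np.hstack([r(d,p) for d in V]))
E
```

```text
t 2.975 pos [496.1  141.68 135.86] F [ 1.1  0.3 -0.6] w 87.75 tooly [-0.003 -1.     0.001] rot [-0.19  0.01 -0.04] q6 1.83
[0.0109, -0.0043, -0.0004, -0.19, 0.01, -0.04]
[245 168]
[284 190]
```

View pics/n1.png

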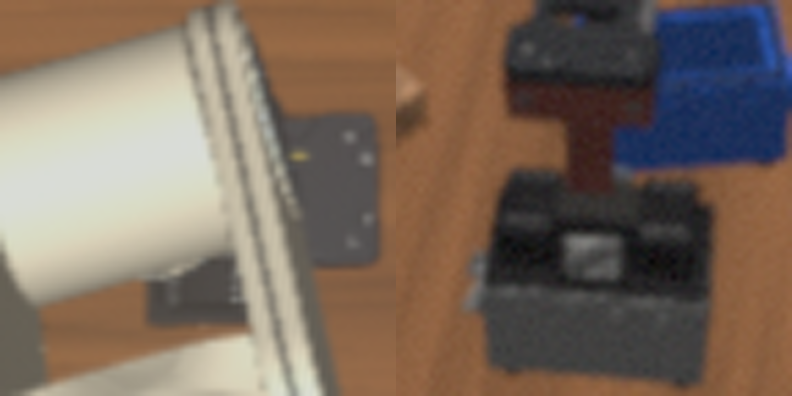

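```bash
python3 - <<'E'
from h import *
import pickle
d=cam('side'); pickle.dump(d,open('s1.pkl','wb'))
o=(284,190)
f=lambda P:((proj(d,P)-o+.5)*5.5-.5).round(0).tolist()
print('tip',f([[486.1,199.2,135.9],[506.1,199.2,135.9],[496.1,185.7,135.9]]))
for x,y in((496.5,146),(498,143)): print('tab',f([[x-15,y+26,110.5],[x+15,y+26,110.5],[x-15,y+26,82.5],[x+15,y+26,82.5],[x-58,y+33,5],[x+58,y+33,5]]))
E
```

```text
tip [[211.0, 254.0], [171.0, 251.0], [194.0, 231.0]]
tab [[227.0, 246.0], [168.0, 241.0], [227.0, 281.0], [169.0, 276.0], [308.0, 390.0], [92.0, 372.0]]
tab [[225.0, 241.0], [166.0, 236.0], [225.0, 276.0], [167.0, 272.0], [305.0, 385.0], [90.0, 368.0]]
```

```bash
python3 - <<'E'
from h import *
import pickle
d=pickle.load(open('s1.pkl','rb')); im=d['pixels'].copy()
K=8;o=np.array([280,165])
c=cv2.resize(im[165:240,280:360],None,fx=K,fy=K,interpolation=cv2.INTER_CUBIC)
f=lambda P:[tuple(int(v) for v in q) for q in ((proj(d,P)-o+.5)*K-.5)]
x,y,z=496.1,141.7,135.9
for col,P in(((0,255,0),[[x-10,y+57.5,z],[x+10,y+57.5,z],[x,y+44,z]]),((0,255,255),[[x-10,y-57.5,z],[x+10,y-57.5,z],[x,y-44,z]]),((255,0,255),[[x-37,y+89,z+80],[x+37,y+89,z+80],[x+37,y-89,z+80]])):
    for q in f(P): cv2.circle(c,q,4,col,-1)
cv2.imwrite('pics/n2.png',c)
E
```

```text
(no output)
```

View pics/n2.png

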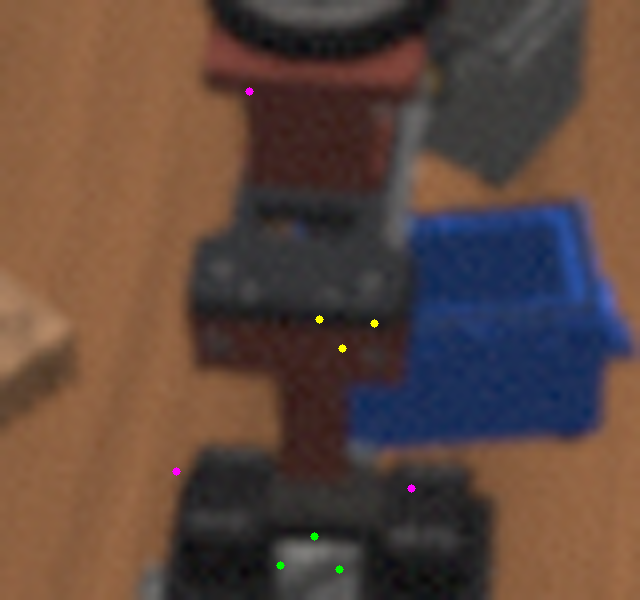

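```bash
python3 - <<'E'
from h import *
import pickle
t=pickle.load(open('top0.pkl','rb'));s=pickle.load(open('side0.pkl','rb'))
p=np.array([229.8,-580.6,187.9]); y=np.array([.368,-.93,0])
for nm,q in(('tcp',p),('f+',p+y*50),('f-',p-y*50),('body+',p+y*89+[0,0,80]),('body-',p-y*89+[0,0,80])): print(nm,proj(t,[q])[0].round(1),proj(s,[q])[0].round(1))
d=cam('top'); print(proj(d,[[496,52.7,216],[496,141.7-89,136],[496.1,141.7,216]]).round(1))
for z in(216,260,300): print(atz(d,(245+380/5.5,168+190/5.5),z).round(0))
o=ctrl.get_obs(); print(o['t'],o['ee_pos'])
c=cv2.resize(s['pixels'][0:110,380:460],None,fx=5,fy=5,interpolation=cv2.INTER_CUBIC)
c2=cv2.resize(t['pixels'][270:360,540:640],None,fx=4,fy=4,interpolation=cv2.INTER_CUBIC)
c2=cv2.copyMakeBorder(c2,0,550-360,0,0,cv2.BORDER_CONSTANT)
cv2.imwrite('pics/n3.png',np.hstack([c,c2]))
E
```

```text
tcp [566.9 301.4] [409.9  76.7]
f+ [584.9 293.7] [404.7  70.6]
f- [548.8 309.2] [415.3  83.1]
body+ [616.8 291.6] [403.3  46.9]
body- [548.2 321.1] [423.   68.5]
[[314.4 202.2]
 [315.6 203.8]
 [279.2 203.1]]
[495.  54. 216.]
[493.  52. 260.]
[491.  50. 300.]
3.175 [497.07429374 142.23423523 137.01051141]
```

View pics/n3.png

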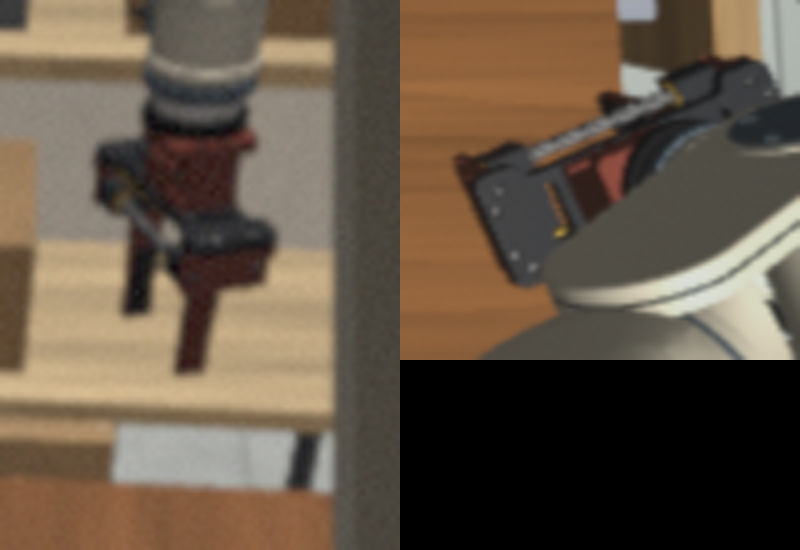

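carry_out --pt "0 -0.003 0 -0.2 0 0" --pt "0 0 0 0 0 0" --pt "0.005 0 0 0 0 0" --pt "0.005 0 0 0 0 0" --pt "0 0 0 0 0 0" --grip 0.295

```text
t: 3.8
ee_pos: [497.7, 146.0, 127.2]
orientation: [2.225, 0.002, -2.217]
ft_force: [0.2, -0.1, 0.0]
width: 62.1
```

```bash
python3 - <<'E'
from h import *
plan([496.5,145,120],0,1)
E
```

```text
t 3.8 pos [497.67 145.95 127.22] F [ 0.2 -0.1  0. ] w 62.07 tooly [ 0.001 -1.    -0.   ] rot [ 0.08 -0.23  0.03] q6 1.83
[0.0072, 0.001, 0.0012, 0.08, -0.23, 0.03]
```

carry_out --pt "0.006 0.001 0.001 0.1 -0.2 0" --pt "0.006 0 0 0 0 0" --pt "0.006 0 0 0 0 0" --pt "0.006 0 0 0 0 0" --pt "0.003 0 0 0 0 0" --pt "0 0 0 0 0 0"

```text
t: 4.55
ee_pos: [496.3, 144.7, 97.7]
orientation: [-2.22, 0.0, 2.222]
ft_force: [0.1, 0.2, -0.3]
width: 61.9
```

```bash
python3 - <<'E'
from h import *
plan([496.5,145,82],0,1)
d=cam('side'); c=cv2.resize(d['pixels'][165:265,270:370],None,fx=6,fy=6,interpolation=cv2.INTER_CUBIC); cv2.imwrite('pics/n4.png',c)
E
```

```text
t 4.55 pos [496.3  144.74  97.74] F [ 0.1  0.2 -0.3] w 61.91 tooly [-0.001 -1.    -0.   ] rot [-0.03  0.05  0.01] q6 1.83
[0.0157, -0.0003, -0.0002, -0.03, 0.05, 0.01]
```

View pics/n4.png

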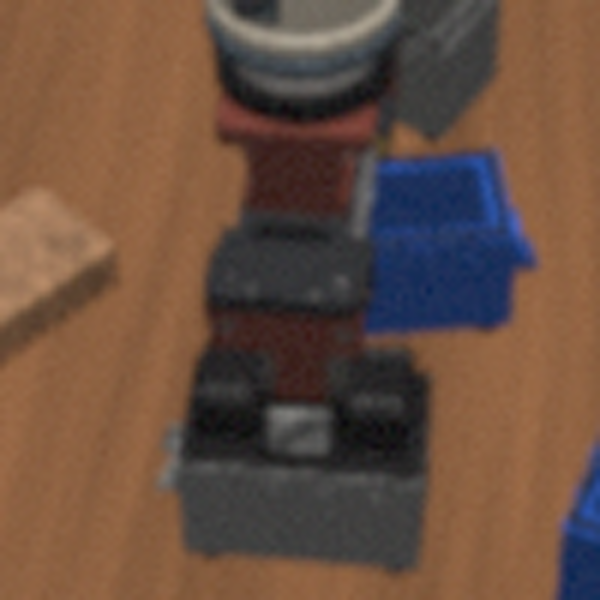

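```bash
python3 - <<'E'
from h import *
d=cam('side')
u=(270+302/6,165+400/6); c,v=ray(d,u)
for y in(145,160,176,189.5): print(y,(c+v*(y-c[1])/v[1]).round(1))
print(((proj(d,[[496.3,189.5,97.7],[496.3,176,97.7],[496.5,171,110.5],[496.5,171,82.5]])-[270,165])*6).round())
d=cam('top'); cv2.imwrite('pics/n5.png',cv2.resize(d['pixels'][150:250,230:340],None,fx=6,fy=6,interpolation=cv2.INTER_CUBIC))
E
```

```text
145 [497.5 145.   87.9]
160 [495.5 160.  105.7]
176 [493.4 176.  124.7]
189.5 [491.7 189.5 140.8]
[[293. 460.]
 [297. 437.]
 [297. 411.]
 [298. 450.]]
```

carry_out --pt "0.005 0 0 0 0 0" --pt "0.005 0 0 0 0 0" --pt "0.001 0 0 0 0 0" --pt "0.001 0 0 0 0 0"

```text
t: 5.2
ee_pos: [496.9, 144.9, 85.7]
orientation: [-2.222, -0.0, 2.22]
ft_force: [-0.4, -0.8, 0.2]
width: 61.8
```

carry_out --pt "0.001 0 0 0 0 0" --pt "0.001 0 0 0 0 0"

```text
t: 5.45
ee_pos: [496.9, 144.9, 83.6]
orientation: [-2.222, -0.0, 2.22]
ft_force: [-0.5, -0.2, -0.1]
width: 61.8
```

carry_out --pt "0.001 0 0 0 0 0" --pt "0.001 0 0 0 0 0"

```text
t: 5.7
ee_pos: [497.0, 144.9, 81.6]
orientation: [-2.222, -0.0, 2.22]
ft_force: [-0.1, -0.3, -0.3]
width: 62.1
```

carry_out --pt "0.001 0 0 0 0 0" --pt "0.001 0 0 0 0 0"

```text
t: 5.95
ee_pos: [497.0, 145.0, 79.5]
orientation: [-2.222, -0.0, 2.22]
ft_force: [0.1, 0.7, -0.0]
width: 61.8
```

No contact at reported z 79.5, where the flange top should be at 81.5. The picture also shows the fingertips about 30 to 45 mm higher than the reported TCP. So the reported height can't be trusted, and I'll find the flange by touch.

carry_out --pt "0.0015 0 0 0 0 0" --pt "0.0015 0 0 0 0 0"

```text
t: 6.2
ee_pos: [497.1, 145.0, 76.3]
orientation: [-2.222, -0.0, 2.22]
ft_force: [-0.3, -0.4, -0.3]
width: 62.0
```

carry_out --pt "0.0015 0 0 0 0 0" --pt "0.0015 0 0 0 0 0"

```text
t: 6.45
ee_pos: [497.0, 144.9, 73.0]
orientation: [-2.222, -0.0, 2.22]
ft_force: [-0.5, 0.2, 0.2]
width: 62.0
```

carry_out --pt "0.0015 0 0 0 0 0" --pt "0.0015 0 0 0 0 0"

```text
t: 6.7
ee_pos: [497.1, 145.0, 69.8]
orientation: [-2.222, -0.0, 2.22]
ft_force: [-0.4, 1.2, -0.0]
width: 61.6
```

```bash
python3 - <<'E'
from h import *
d=cam('side'); a=cv2.resize(d['pixels'][190:262,290:352],(400,464),interpolation=cv2.INTER_CUBIC)
d=cam('top'); b=cv2.resize(d['pixels'][165:237,245:307],(400,464),interpolation=cv2.INTER_CUBIC)
cv2.imwrite('pics/n6.png',np.hstack([a,b])); print(400/62,ctrl.get_obs()['ee_pos'])
E
```

```text
6.451612903225806 [496.9137689  144.90367412  69.71582704]
```

View pics/n6.png

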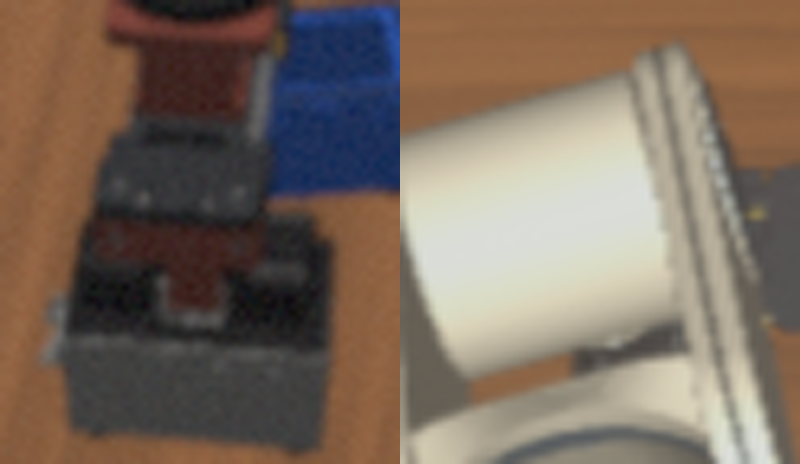

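```bash
python3 - <<'E'
from h import *
d=cam('side')
c,v=ray(d,(290+195/6.45,190+308/6.45))
for y in(171,176,183,189.5): print(y,(c+v*(y-c[1])/v[1]).round(1))
E
```

```text
171 [494.8 171.   92.5]
176 [494.1 176.   98.6]
183 [493.2 183.  107.1]
189.5 [492.4 189.5 115.1]
```

carry_out --pt "0.003 0 0 0 0 0" --pt "0.003 0 0 0 0 0" --pt "0.0015 0 0 0 0 0"

```text
t: 7.22
ee_pos: [497.1, 145.0, 61.9]
orientation: [-2.222, -0.0, 2.22]
ft_force: [-0.4, -0.3, 0.1]
width: 61.7
```

carry_out --pt "0.0015 0 0 0 0 0" --pt "0.0015 0 0 0 0 0"

```text
t: 7.48
ee_pos: [497.1, 144.9, 58.7]
orientation: [-2.222, -0.0, 2.22]
ft_force: [-0.7, -0.7, -0.3]
width: 61.7
```

carry_out --pt "0.0012 0 0 0 0 0" --pt "0.0012 0 0 0 0 0"

```text
t: 7.72
ee_pos: [497.1, 145.0, 56.1]
orientation: [-2.222, -0.0, 2.22]
ft_force: [0.3, 0.5, -0.1]
width: 62.1
```

carry_out --pt "0.001 0 0 0 0 0" --pt "0.001 0 0 0 0 0"

```text
t: 7.98
ee_pos: [497.1, 145.0, 54.0]
orientation: [-2.222, -0.0, 2.22]
ft_force: [0.3, 0.6, -0.1]
width: 61.9
```

carry_out --pt "0.001 0 0 0 0 0" --pt "0.001 0 0 0 0 0"

```text
t: 8.22
ee_pos: [497.2, 145.0, 51.9]
orientation: [-2.222, -0.0, 2.22]
ft_force: [0.2, 0.1, -0.6]
width: 61.7
```

carry_out --pt "0.001 0 0 0 0 0" --pt "0.001 0 0 0 0 0"

```text
t: 8.48
ee_pos: [497.2, 145.0, 49.7]
orientation: [-2.222, -0.0, 2.22]
ft_force: [0.8, -0.3, -0.1]
width: 61.8
```

carry_out --pt "0.001 0 0 0 0 0" --pt "0.001 0 0 0 0 0"

```text
t: 8.72
ee_pos: [497.2, 145.0, 47.6]
orientation: [-2.222, -0.0, 2.219]
ft_force: [-0.9, 0.6, 1.0]
width: 61.4
```

carry_out --pt "0.001 0 0 0 0 0" --pt "0.001 0 0 0 0 0"

```text
t: 8.98
ee_pos: [497.3, 145.1, 45.9]
orientation: [-2.222, -0.0, 2.219]
ft_force: [-1.5, -0.4, 4.4]
width: 61.8
```

carry_out --pt "0.001 0 0 0 0 0" --pt "0.0005 0 0 0 0 0"

```text
t: 9.22
ee_pos: [497.4, 145.2, 45.0]
orientation: [-2.222, -0.001, 2.219]
ft_force: [-1.6, -0.5, 6.6]
width: 61.9
```

carry_out --pt "0.0003 0 0 0 0 0" --pt "0.0003 0 0 0 0 0" --grip 0.455

```text
t: 9.48
ee_pos: [498.1, 146.1, 45.3]
orientation: [-2.223, -0.002, 2.216]
ft_force: [-1.7, 2.1, 6.9]
width: 48.8
```

carry_out --pt "0.0003 -0.0008 0 0 0 0" --pt "0.0003 0 0 0 0 0" --grip 0.49

```text
t: 9.72
ee_pos: [498.1, 146.8, 45.5]
orientation: [-2.224, -0.002, 2.217]
ft_force: [-2.7, -0.5, 6.6]
width: 45.2
```

carry_out --pt "0.0003 0 0 0 0 0" --pt "0.0003 0 0 0 0 0" --grip 0.511

```text
t: 9.98
ee_pos: [498.1, 146.8, 45.6]
orientation: [-2.224, -0.002, 2.216]
ft_force: [-1.9, 0.6, 7.2]
width: 43.2
```

carry_out --pt "-0.002 0 0 0 0 0" --pt "-0.003 0 0 0 0 0" --pt "-0.003 0 0 0 0 0" --pt "-0.003 0 0 0 0 0"

```text
t: 10.48
ee_pos: [497.5, 146.7, 56.6]
orientation: [-2.223, -0.001, 2.217]
ft_force: [0.1, -0.2, -2.0]
width: 43.1
```

carry_out --pt "-0.004 0 0 0 0 0" --pt "-0.004 0 0 0 0 0" --pt "-0.004 0 0 0 0 0"

```text
t: 10.85
ee_pos: [497.2, 146.4, 69.1]
orientation: [-2.222, -0.001, 2.218]
ft_force: [-0.8, 0.2, -1.0]
width: 43.2
```

carry_out --pt "-0.01 0 0 0 0 0" --pt "-0.02 0 0 0 0 0" --pt "-0.025 0 0 0 0 0" --pt "-0.02 0 0 0 0 0" --pt "-0.01 0 0 0 0 0"

```text
t: 11.48
ee_pos: [496.7, 146.2, 158.5]
orientation: [-2.222, -0.001, 2.219]
ft_force: [-0.6, 0.2, -0.9]
width: 43.2
```

```bash
python3 - <<'E'
from h import *
plan([489.3,-177.1,150],-.454,15)
E
```

```text
t 11.475 pos [496.65 146.16 158.52] F [-0.6  0.2 -0.9] w 43.17 tooly [-0.001 -1.    -0.001] rot [25.98 -0.07  0.09] q6 1.83
[0.0005, 0.0216, 0.0005, 1.73, -0.0, 0.01]
[0.0005, 0.0216, -0.0002, 1.73, -0.0, 0.01]
[0.0005, 0.0215, -0.0008, 1.73, -0.0, 0.01]
[0.0005, 0.0215, -0.0015, 1.73, -0.0, 0.01]
[0.0005, 0.0215, -0.0021, 1.73, -0.0, 0.01]
[0.0006, 0.0214, -0.0028, 1.73, -0.0, 0.01]
[0.0006, 0.0213, -0.0034, 1.73, -0.0, 0.01]
[0.0006, 0.0212, -0.0041, 1.73, -0.0, 0.01]
[0.0006, 0.021, -0.0047, 1.73, -0.0, 0.01]
[0.0006, 0.0209, -0.0053, 1.73, -0.0, 0.01]
[0.0006, 0.0207, -0.006, 1.73, -0.0, 0.01]
[0.0006, 0.0205, -0.0066, 1.73, -0.0, 0.01]
[0.0006, 0.0203, -0.0072, 1.73, -0.0, 0.01]
[0.0006, 0.0201, -0.0078, 1.73, -0.0, 0.01]
[0.0006, 0.0198, -0.0084, 1.73, -0.0, 0.01]
```

carry_out --pt "0 0.015 0.0005 1.7 0 0" --pt "0 0.0216 0 1.7 0 0" --pt "0 0.0215 -0.0008 1.7 0 0" --pt "0 0.0215 -0.0015 1.7 0 0" --pt "0 0.0215 -0.0021 1.7 0 0" --pt "0 0.0214 -0.0028 1.7 0 0" --pt "0 0.0213 -0.0034 1.7 0 0" --pt "0 0.0212 -0.0041 1.7 0 0"

```text
t: 12.48
ee_pos: [485.9, -29.8, 153.4]
orientation: [-2.079, 0.267, 2.095]
ft_force: [0.6, -0.2, -1.5]
width: 43.0
```

carry_out --pt "0 0.021 -0.0047 1.7 0 0" --pt "0 0.0209 -0.0053 1.7 0 0" --pt "0 0.0207 -0.006 1.7 0 0" --pt "0 0.0205 -0.0066 1.7 0 0" --pt "0 0.0203 -0.0072 1.7 0 0" --pt "0 0.015 -0.006 1.7 0 0" --pt "0 0.005 -0.002 0.8 0 0" --pt "0 0 0 0 0 0"

```text
t: 13.48
ee_pos: [472.6, -168.2, 147.1]
orientation: [-1.943, 0.467, 1.984]
ft_force: [0.1, -0.2, -1.4]
width: 43.1
```

```bash
python3 - <<'E'
from h import *
plan([489.3,-177.1,110],-.454,1)
E
```

```text
t 13.475 pos [ 472.59 -168.19  147.12] F [ 0.1 -0.2 -1.4] w 43.15 tooly [-0.448 -0.894  0.007] rot [-0.64  1.09 -0.39] q6 1.68
[0.0368, 0.0002, -0.0196, -0.64, 1.09, -0.39]
```

carry_out --pt "0 0 -0.01 -0.3 0.5 -0.2" --pt "0 0 -0.009 -0.3 0.5 -0.2" --pt "0.005 0 0 0 0 0" --pt "0.012 0 0 0 0 0" --pt "0.012 0 0 0 0 0" --pt "0.004 0 0 0 0 0" --pt "0 0 0 0 0 0"

```text
t: 14.35
ee_pos: [490.4, -175.2, 110.6]
orientation: [-1.969, 0.451, 1.973]
ft_force: [0.1, 0.7, -2.0]
width: 43.7
```

```bash
python3 - <<'E'
from h import *
plan([489.3,-177.1,80],-.454,1)
from fit import *
V=[cam('top'),cam('side')]
pickle.dump(V,open('v2.pkl','wb'))
ims=[]
for d,p in((V[0],[489,-177,80]),(V[1],[489,-177,110])):
    u=proj(d,[p])[0].astype(int)-33; print(u)
    ims.append(cv2.resize(d['pixels'][u[1]:u[1]+66,u[0]:u[0]+66],(396,396),interpolation=cv2.INTER_CUBIC))
cv2.imwrite('pics/n7.png',np.hstack(ims))
E
```

```text
t 14.35 pos [ 490.36 -175.18  110.55] F [ 0.1  0.7 -2. ] w 43.67 tooly [-0.436 -0.9   -0.001] rot [0.17 0.13 0.04] q6 1.65
[0.0306, 0.0022, 0.0, 0.17, 0.13, 0.04]
[365 172]
[300 121]
```

View pics/n7.png

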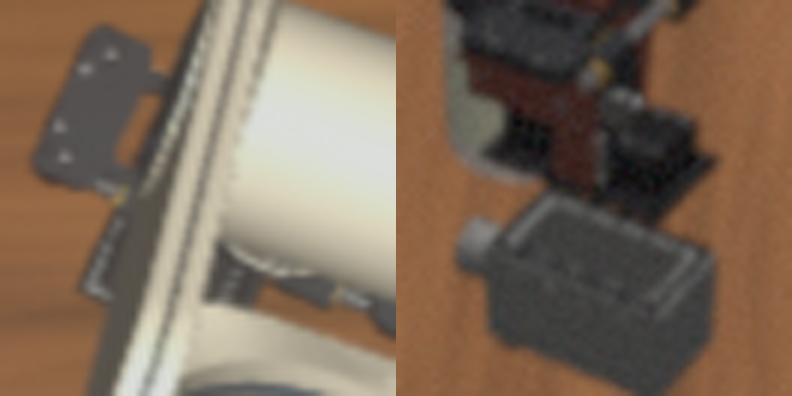

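```bash
python3 - <<'E'
from h import *
import pickle
V=pickle.load(open('v2.pkl','rb')); d=V[1]
cr=lambda x,y:(300+(x-396+.5)/6-.5,121+(y+.5)/6-.5)
for nm,px,z in(('cover -58,-33',(717,155),144.6),('cover -58,-33',(717,158),143),('box -58,-33',(716,252),76),('cover(-58,33)',(655,222),142),('box(-58,33)',(650,313),76),('box(58,33)',(487,255),76)):
    print(nm,atz(d,cr(*px),z).round(1))
def m(p,x,y):
    c,s=np.cos(p[2]),np.sin(p[2]); return [p[0]+c*x-s*y,p[1]+s*x+c*y]
print('pred cover',np.round([m((490.4,-175.2,-.45),-58,-33),m((490.4,-175.2,-.45),-58,33)],1),'box',np.round([m((489.3,-177.1,-.454),-58,a) for a in(-33,33)],1))
E
```

```text
cover -58,-33 [ 424.8 -183.   144.6]
cover -58,-33 [ 424.7 -182.4  143. ]
box -58,-33 [ 422.6 -181.8   76. ]
cover(-58,33) [ 454.6 -125.5  142. ]
box(-58,33) [ 456.  -126.3   76. ]
box(58,33) [ 551.9 -166.9   76. ]
pred cover [[ 423.8 -179.7]
 [ 452.5 -120.3]] box [[ 422.7 -181.3]
 [ 451.6 -122. ]]
```

carry_out --pt "0.008 0.0013 0 0.2 0.1 0" --pt "0.012 0 0 0 0 0" --pt "0.01 0 0 0 0 0" --pt "0.004 0 0 0 0 0" --pt "0.001 0 0 0 0 0"

```text
t: 15.08
ee_pos: [490.3, -176.7, 73.9]
orientation: [-1.97, 0.455, 1.967]
ft_force: [-0.6, 0.1, -1.4]
width: 43.4
```

```bash
python3 - <<'E'
from h import *
plan([489.7,-176.4,66],-.454,1)
E
```

```text
t 15.075 pos [ 490.34 -176.73   73.91] F [-0.6  0.1 -1.4] w 43.4 tooly [-0.439 -0.898 -0.001] rot [-0.06 -0.07  0.05] q6 1.66
[0.0079, -0.0, 0.0007, -0.06, -0.07, 0.05]
```

carry_out --pt "0.003 0 0.0005 0 -0.1 0" --pt "0.003 0 0 0 0 0" --pt "0.002 0 0 0 0 0" --pt "0.0015 0 0 0 0 0"

```text
t: 15.58
ee_pos: [490.4, -176.7, 64.3]
orientation: [-1.969, 0.455, 1.968]
ft_force: [-0.1, 0.4, -1.9]
width: 43.3
```

carry_out --pt "0.0015 0 0 0 0 0" --pt "0.0015 0 0 0 0 0"

```text
t: 15.82
ee_pos: [490.6, -176.7, 61.2]
orientation: [-1.97, 0.455, 1.967]
ft_force: [-0.5, -0.4, -1.5]
width: 43.2
```

carry_out --pt "0.0015 0 0 0 0 0" --pt "0.0015 0 0 0 0 0"

```text
t: 16.08
ee_pos: [490.6, -176.8, 58.1]
orientation: [-1.97, 0.455, 1.967]
ft_force: [-0.2, -0.3, -2.0]
width: 42.8
```

carry_out --pt "0.0015 0 0.0005 0 0 0" --pt "0.0015 0 0 0 0 0"

```text
t: 16.32
ee_pos: [490.1, -176.5, 54.9]
orientation: [-1.97, 0.455, 1.967]
ft_force: [-0.9, -0.2, -1.9]
width: 43.2
```

carry_out --pt "0.001 0 0 0 0 0" --pt "0.001 0 0 0 0 0"

```text
t: 16.58
ee_pos: [490.1, -176.5, 52.7]
orientation: [-1.97, 0.455, 1.967]
ft_force: [-0.1, 0.2, -1.0]
width: 43.0
```

carry_out --pt "0.001 0 0 0 0 0" --pt "0.001 0 0 0 0 0"

```text
t: 16.82
ee_pos: [490.1, -176.5, 50.6]
orientation: [-1.97, 0.455, 1.967]
ft_force: [-0.7, 0.6, -1.7]
width: 42.9
```

carry_out --pt "0.001 0 0 0 0 0" --pt "0.001 0 0 0 0 0"

```text
t: 17.08
ee_pos: [490.3, -176.6, 48.8]
orientation: [-1.97, 0.455, 1.967]
ft_force: [-1.4, 0.2, 4.7]
width: 43.1
```

carry_out --pt "0.001 0 0 0 0 0" --pt "0.001 0 0 0 0 0"

```text
t: 17.32
ee_pos: [490.3, -176.6, 47.3]
orientation: [-1.97, 0.455, 1.967]
ft_force: [-1.5, 0.3, 6.2]
width: 43.3
```

carry_out --pt "0.001 0 0 0 0 0" --pt "0.001 0 0 0 0 0"

```text
t: 17.58
ee_pos: [490.4, -176.6, 46.1]
orientation: [-1.97, 0.455, 1.967]
ft_force: [-3.3, 2.0, 7.0]
width: 43.1
```

carry_out --pt "0.0015 0 0 0 0 0" --pt "0.0015 0 0 0 0 0"

```text
t: 17.82
ee_pos: [490.4, -176.7, 44.2]
orientation: [-1.971, 0.455, 1.967]
ft_force: [-3.1, 0.3, 10.2]
width: 43.2
```

carry_out --pt "0.002 0 0 0 0 0" --pt "0.002 0 0 0 0 0"

```text
t: 18.08
ee_pos: [490.4, -176.7, 41.8]
orientation: [-1.971, 0.455, 1.966]
ft_force: [-4.3, 2.0, 15.1]
width: 43.1
```

carry_out --pt "0.002 0 0 0 0 0" --pt "0.002 0 0 0 0 0"

```text
t: 18.32
ee_pos: [490.5, -176.7, 40.0]
orientation: [-1.971, 0.455, 1.966]
ft_force: [-5.5, 1.7, 18.5]
width: 43.1
```

carry_out --pt "0.0012 0 0 0 0 0" --pt "0.0012 0 0 0 0 0" --grip 0.44

```text
t: 18.58
ee_pos: [490.8, -176.6, 40.2]
orientation: [-1.972, 0.455, 1.965]
ft_force: [-5.5, 2.5, 17.8]
width: 49.5
```

carry_out --pt "0.001 0 0 0 0 0" --pt "0.001 0 0 0 0 0" --grip 0.36

```text
t: 18.82
ee_pos: [491.7, -176.5, 40.9]
orientation: [-1.973, 0.455, 1.963]
ft_force: [-4.9, 3.5, 16.6]
width: 55.9
```

carry_out --pt "0.002 0 0 0 0 0" --pt "0.002 0 0 0 0 0" --grip 0.35

```text
t: 19.08
ee_pos: [492.1, -176.1, 39.6]
orientation: [-1.973, 0.455, 1.961]
ft_force: [-5.9, 1.9, 19.4]
width: 57.0
```

carry_out --pt "-0.001 0 0 0 0 0" --pt "-0.0015 0 0 0 0 0" --pt "-0.002 0 0 0 0 0" --pt "-0.002 0 0 0 0 0"

```text
t: 19.58
ee_pos: [492.1, -176.0, 49.1]
orientation: [-1.974, 0.456, 1.96]
ft_force: [0.0, 0.6, 0.7]
width: 56.8
```

carry_out --pt "-0.002 0 0 0 0 0" --pt "-0.004 0 0 0 0 0" --pt "-0.006 0 0 0 0 0" --pt "-0.006 0 0 0 0 0" --grip 0.28

```text
t: 20.08
ee_pos: [492.0, -176.0, 67.6]
orientation: [-1.974, 0.455, 1.961]
ft_force: [-0.2, 0.2, 0.0]
width: 62.9
```

carry_out --pt "-0.015 0 0 0 0 0" --pt "-0.025 0 0 0 0 0" --pt "-0.03 0 0 0 0 0" --pt "-0.03 0 0 0 0 0" --pt "-0.02 0.0 0.0 0 0 0"

```text
t: 20.7
ee_pos: [490.7, -175.9, 194.3]
orientation: [-1.973, 0.455, 1.961]
ft_force: [0.5, -0.1, -0.1]
width: 63.3
```

carry_out --pt "-0.02 0.02 0.03 0 0 0" --pt "0 0.03 0.04 0 0 0" --pt "0 0.03 0.04 0 0 0" --pt "0 0.03 0.03 0 0 0" --pt "0 0.02 0.02 0 0 0" --pt "0 0.01 0 0 0 0" --pt "0 0 0 0 0 0"

```text
t: 21.58
ee_pos: [282.8, -233.5, 221.1]
orientation: [-1.99, 0.46, 1.949]
ft_force: [1.1, 0.1, -0.1]
width: 62.9
```

```bash
python3 - <<'E'
from fit import *
V=[cam('top'),cam('side')]; pickle.dump(V,open('v3.pkl','wb'))
print(ctrl.get_obs()['t'],ctrl.get_obs()['ee_pos'])
ims=[]
for p,z in(([489,-177],70),([497,146],60)):
  row=[]
  for d in V:
    u=proj(d,[p+[z]])[0].astype(int)-28
    row.append(cv2.resize(d['pixels'][u[1]:u[1]+56,u[0]:u[0]+56],(300,300),interpolation=cv2.INTER_CUBIC))
  ims.append(np.hstack(row))
cv2.imwrite('pics/n8.png',np.vstack(ims))
a=np.linspace(0,2*np.pi,16)
spig=np.array([[x,18.5*np.cos(t),50+18.5*np.sin(t)] for x in(50,86) for t in a])
body=boxpts(-58,58,33,5,76)
cov=[boxpts(-58,58,33,76,81.5),boxpts(-50,-20,23,81,113.5),boxpts(20,50,23,81,113.5),boxpts(-15,15,26,82,110.5)]
for dz in(-3,0,3,6):
  print(dz); fit(V,[body,spig]+[c+[0,0,dz] for c in cov],[488,-177.5,-.454],45)
print('old'); fit(V,[body,boxpts(58,66,15,45,60)],[496.5,146,0],45)
E
```

```text
21.675 [ 283.05908456 -232.88725527  220.72777284]
-3
all [ 488.34 -177.82  -45.46] 242.13
0 [ 487.82 -177.41  -45.5 ] 37.84
1 [ 488.82 -182.11  -44.79] 174.54
0
all [ 488.4  -177.61  -45.83] 254.42
0 [ 487.74 -177.18  -45.5 ] 42.36
1 [ 488.97 -181.44  -46.11] 191.89
3
all [ 488.36 -177.4   -45.65] 277.21
0 [ 487.98 -176.95  -45.66] 48.32
1 [ 489.06 -181.43  -46.51] 211.07
6
all [ 488.27 -177.12  -45.52] 304.73
0 [ 488.05 -176.66  -45.56] 54.79
1 [ 489.07 -181.3   -47.17] 230.94
old
all [ 4.9639e+02  1.4687e+02 -3.1000e-01] 128.1
0 [495.6  147.59  -0.63] 34.38
1 [497.07 145.18  -0.81] 63.95
```

View pics/n8.png

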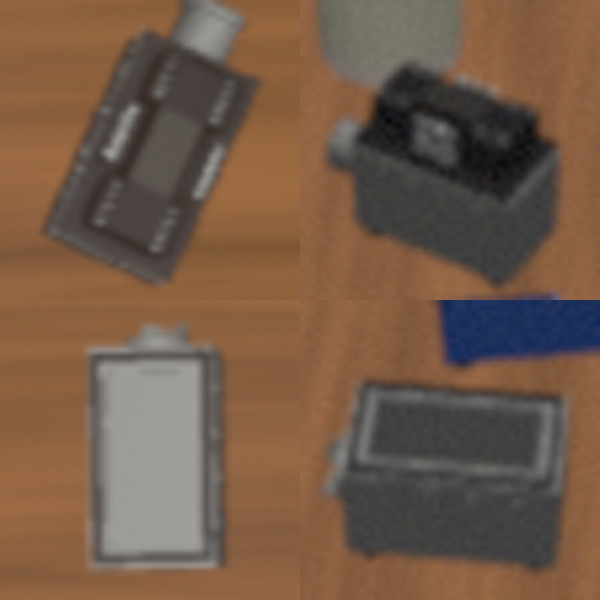

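```bash
python3 - <<'E'
from h import *
print(ctrl.close_job())
E
```

```text
the job is handed in; nothing more can be done
None
```

The filter cover is off the broken box and on the new one, and I handed the job in at about 21.7 s with the hand well clear. I did not test the catches with a tug. That they hold is inferred from the pressing force and the last picture.

**Removal:** I rested the tips on the flange at about 7 N and squeezed the tabs to 43 mm, about 4.4 mm each (roughly 10 N per tab, from the spring figures). During the lift the wrist read only the cover's weight (1–2 N), so the box was not dragged along.

**Fitting:** The pegs entered the new box without side force. I pressed to about 20 N, past the 14.5 N needed for hard home, and kept 17–19 N on while the tabs went out to 57 mm. Then I backed off with no pull on the cover.

**Last checks:** The final picture shows the cover level on the new box. The refit puts the new box within 0.5 mm of where it started and the old box within about 1 mm. I only moved near the two boxes and did not re-measure the sander, can or cork block.

**Disagreements:**
- The reported TCP lies about 34 mm below the real fingertips. Contact with the flange came at a reported 47.5 mm instead of 81.5 mm, and the side pictures also showed the tips higher. I worked by touch from there.
- The side camera read the boxes' y position 2–4 mm lower than the top camera did.

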